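Aim the curing lamp at the filler patch and hold its dead-man lever in the on band

TASK

The cream filler patch in the fretted veneer panel needs curing: by the ball handle at its tail, swivel and tilt the UV lamp until its beam points at the middle of the patch, and let go of it. Then press the lever of the hand switch down to its middle position (pointer in the green band; never push it on through to the stop) and finish while still holding it there. Do not press the lever before the lamp is aimed, and leave the panel, the cork block and the turned foot where they lie.

Things in the scene. Friction and masses are not known exactly. Their poses are not given: they have to be found in the camera images.
- cure_lamp: Cordless UV lamp, standing firm: black foot 88x88x42 mm, steel column, yoke, pale grey barrel head (dia. 46 mm; front bezel dia. 59 mm with a violet window 78 mm in front of the pivot). Origin under the middle of the foot, on the column's axis, which is the swivel axis; its x is the beam's direction seen from above at swivel 0.
- lamp_swivel (a joint): Swivel of the lamp about the upright column, rad, positive anticlockwise from above; range -1.3 to 1.3; 0 = beam over the foot's x axis. Friction holds it where it is left (0.14 N m).
- lamp_tilt (a joint): Tilt of the lamp head about a level axis through the pivot, rad: 0 = beam level, growing as the window dips and the ball rises; range 0 to 1.35. Friction holds it where it is left (0.18 N m).
- lamp_beam (a point): The lamp's pivot, where swivel and tilt axes cross, 220 mm above the table. Its x axis is the beam, running out through the middle of the window; the beam passes through the pivot.
- lamp_ball (a point): Centre of the black ball handle, dia. 30 mm, on a 10 mm rod behind the lamp head: on the beam's line, 120 mm behind the pivot. It can be gripped from above (finger line across the rod, as seen from above) and led round on the sphere about the pivot; about 2 to 4 N moves it.
- fret_panel: Loose dark red fretted veneer panel, 86x133 mm, 4 mm thick, lying flat. Origin under its middle, long side along its y.
- patch (a point): Middle of the round cream filler patch, dia. 20 mm, on the top face of the panel. The beam's spot is about 60 mm across there.
- hold_switch: Hand switch, grey, standing firm, 136x84 mm foot; origin 5 mm in front of its middle, underneath; x from the lever's pad (front, -x) to its hinge (back). On its right side (-y) a small upright plate, its outer face with a red, a green and a red band, over which the lever's white pointer moves.
- hold_lever (a joint): The switch's sprung lever, rad: 0 = up and released, growing as it is pressed; stop at 0.34. Pointer in the green band from 0.12 to 0.22. The spring lifts it back when let go: about 3 N at the pad starts it, 7 N holds the middle of the green band, 11 N the stop.
- lever_pad (a point): Middle of the top of the lever's black ribbed pad, 44x38 mm, facing up, 82 mm above the table when released. It swings down about the hinge: about 18 mm lower at the middle of the green band.
- lever_hinge (a point): Hinge of the lever, 56 mm above the table and about 108 mm behind the pad; level axis along the switch's y.
- cork_block: Loose cork sanding block, 122x84x33 mm; origin under its middle.
- clock_bonnet: Mahogany clock-hood frame standing firm and upright behind the work: an obstacle, not to be moved. 365 mm high at most, about 600 mm wide across the table and 90 mm deep; its front face is about 45 mm nearer the robot than this origin, which lies under its middle. Cross above it with the fingertips 400 mm up.
- turned_foot: Loose dark red turned wooden furniture foot, dia. 38 mm, 47 mm high; origin under its middle.

How it is judged:
By the outcome, as a careful person would: the job done as asked, in the order asked, and still so for the second after the job is handed in, while the arm keeps its last pose, push and grip.
It also fails if it takes over 48 s, if anything falls off the work surface, if the arm or the gripper's body presses on something with over 40 N, if the wrist force passes 120 N, or if a joint passes its speed limit or range.

ROBOT

A 6-joint arm with a two-finger parallel gripper is mounted at the origin on a cart in front of the work surface, level with it; the furniture and walls round the work are solid. World frame = base frame: x ahead of the robot, y to its left, z up, the work surface at z = 0. Lengths are in mm, angles in rad, forces in N, time in s.
With the tool pointing down it reaches from about 275 to 975 mm from the base axis. Payload 8.4 kg.
Tool frame: the origin (TCP) lies midway between the tips of the shut fingers; the grasp point (between the pads) lies 19 mm behind it; z points along the fingers, y is the line along which they close (so a half turn about z gives the same grasp; the last joint's range is limited). The gripper opens to 92 mm and grips with 3 to 60 N. Pads are 20 mm wide; open, the fingers measure 128 mm over their backs; the gripper's body (75 mm by 189 mm) begins 69 mm behind the grasp point.
Start: joints at [-1.245, 0.353, 1.633, -0, 1.155, -0.002], TCP at [201.224, -591.723, 214.583] pointing down, gripper open.
Joint ranges: [-2.63, 2.63], [-0.92, 2.1], [0.06, 2.66], [-1.3, 4.44], [0, 2.69], [-3.02, 3.02]. Speed limits (rad/s): [2.22, 2.22, 2.79, 3.14, 3.14, 3.14].

INTERFACE

Orientations are given as [roll, pitch, yaw] about the fixed x, y, z axes, in that order (R = Rz(yaw) Ry(pitch) Rx(roll)).
In Python, from rig import robot, optics gives the robot as it stands.
- The arm moves only by the tool drive_tool, never from a script. Its argument "deltas" is a list of rows, each an object of numbers: "jaw": the opening, from 0 (shut) to 1 (fully open); "tx", "ty", "tz": the shift along the tool's x, y, z in parts of the range, where 1.0 means 0.6 m; "ax", "ay", "az": the turn, a rotation vector about the tool's x, y, z in a scale on which 1.0 is 2 rad. A call has exactly 5 rows; each row is the pose to reach, as a shift and turn from the pose commanded when the call began, along the tool's axes at that moment; what a row does not reach only later rows make up. A row lasts 1/12 s, in which the tool goes at most 41.7 mm and 7.16 degrees, less where a joint would pass 70% of its speed; a pose out of reach is approached as far as the arm can. No shift or turn number may pass 1 either way. A call with a gripper value outside its range is refused whole. The fingers move at their own pace and stop on an object; "newtons" is the grip in N (left out, the last holds). Time passes only in rows, so rows that repeat a pose let the fingers close, or fill a call up. It gives the time, the measured TCP pose, the force, the opening and the grip force at its end, in the units of the state.
- robot.get_obs(): the state, without advancing time (a new reading comes with each control period).
- optics.grab_frame(name): name is "scene" or "top"; returns the picture (480x640x3 uint8, red, green, blue); there is no depth.
- optics.camera_model(name): a dict with "mtx" (3x3 intrinsics, pixels), "R" (3x3) and "t" (3): a world point X has camera coordinates R X + t. Camera axes: x right, y down, z forward; pixel columns grow to the right and rows downward; lengths in mm; the calibration is good to about 2 mm. A picture is of the moment at which its call begins. camera_model takes no time and is no camera call.
- robot.hand_in(): hands the job in; it is judged then, once.
The state is a dict: "time": time; "qpos": joint angles; "joint_velocities": joint speeds; "joint_torque": joint torques, N m; "tool_pos": TCP position; "tool_rot": TCP orientation; "contact_force": force on the tool from outside, world axes, zero at the start; "moment": the same for the moment, N m; "opening": finger opening in mm; "gripper_force": force on a finger pad.
Only numpy, scipy, OpenCV 4.12 (cv2) and the standard library are available. Lean on these libraries where they do the work, as an engineer would, in place of code of your own. Each camera call takes 0.05 s, during which the arm holds its last target. There are 200 camera calls.

## Working session

There is one attempt and no reset: what is moved stays moved. The work goes in short steps, Python scripts to look and compute and a tool call to move; the robot and the scene stay as the last step left them, time stands still between calls to the robot, and variables do not carry over. Pictures are saved under pics/ and viewed, at most 10 in all, crops included, and the job is handed in when it is done.

Besides the shell and the picture viewer there is one more tool, called after ">>>" in YAML: its name, and indented under it one key for each argument. drive_tool: Moves the arm, as the interface text tells. Its arguments: {"type":"object","properties":{"deltas":{"type":"array","items":{"type":"object","properties":{"jaw":{"type":"number"},"tx":{"type":"number"},"ty":{"type":"number"},"tz":{"type":"number"},"ax":{"type":"number"},"ay":{"type":"number"},"az":{"type":"number"}}}},"newtons":{"type":"number"}},"required":["deltas"]}

```bash
mkdir -p pics; python3 - <<'E'
from rig import robot, optics
import cv2, numpy as np
for n in("scene","top"):
    f=optics.grab_frame(n); cv2.imwrite(f"pics/{n}0.png",f[:,:,::-1])
    m=optics.camera_model(n); R=np.array(m["R"]);print(n,np.array(m["mtx"]).round(1).tolist(),(-R.T@np.array(m["t"])).round(),R.round(3).tolist())
o=robot.get_obs();print(o)
E
```

```text
scene [[531.5, 0.0, 318.6], [0.0, 531.5, 243.3], [0.0, 0.0, 1.0]] [-312.  599.  730.] [[-0.61, -0.792, 0.007], [-0.403, 0.303, -0.864], [0.682, -0.53, -0.504]]
top [[484.5, 0.0, 319.1], [0.0, 484.5, 244.4], [0.0, 0.0, 1.0]] [ 319.   -6. 1150.] [[-0.017, -1.0, -0.012], [-0.99, 0.018, -0.138], [0.138, 0.009, -0.99]]
{'time': 0.1, 'qpos': array([-1.24539999e+00,  3.53567584e-01,  1.63400004e+00, -1.58072963e-05,
        1.15524341e+00, -2.39519393e-03]), 'joint_velocities': array([ 0.00047151, -0.00172999, -0.00236807, -0.00027541, -0.0002758 ,
       -0.00037462]), 'joint_torque': array([ 1.25306538e-03, -5.94904661e+01, -3.34928298e+01,  6.99809566e-02,
        1.82979897e-02, -2.48271965e-05]), 'tool_pos': array([ 201.082214  , -591.31902616,  213.97140202]), 'tool_rot': array([-3.14037425e+00,  1.15359245e-05,  3.27797932e-01]), 'contact_force': array([ 0.46499718, -0.10260682, -0.51713596]), 'moment': array([-0.00123733, -0.0225582 , -0.0276339 ]), 'gripper_force': 0.0, 'opening': 92.26200981378372}
```

View pics/scene0.png

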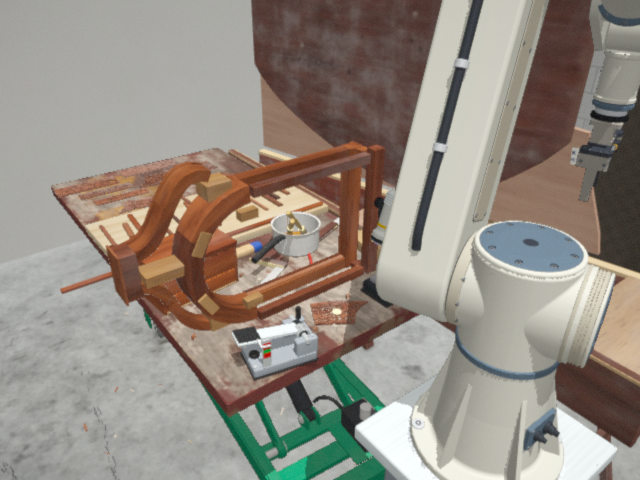

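View pics/top0.png

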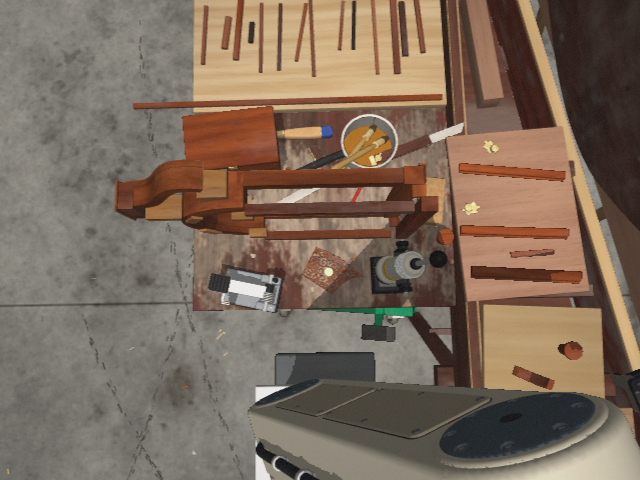

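The top view shows the switch at about (245,287), the patch at (328,271), the lamp at (395,270), its ball at (438,258) and the turned foot at (445,238). I'll enlarge that area and measure.

```bash
cat > h.py <<'E'
import numpy as np, cv2
from rig import robot, optics
def ray(n,p,z):
    m=optics.camera_model(n);R=np.array(m["R"]);c=-R.T@np.array(m["t"])
    d=R.T@np.linalg.inv(m["mtx"])@np.array([p[0],p[1],1.]);return c+d*(z-c[2])/d[2]
def proj(n,X):
    m=optics.camera_model(n);q=np.array(m["mtx"])@(np.array(m["R"])@np.array(X,float)+np.array(m["t"]));return q[:2]/q[2]
E
python3 - <<'E'
from h import *
t=cv2.imread("pics/top0.png");s=cv2.imread("pics/scene0.png")
a=cv2.resize(t[225:315,200:460],None,fx=3,fy=3,interpolation=cv2.INTER_CUBIC)
b=cv2.resize(s[170:390,220:420],None,fx=2.5,fy=2.5,interpolation=cv2.INTER_CUBIC)[:, :]
cv2.imwrite("pics/c1.png",a);cv2.imwrite("pics/c2.png",b)
def blobs(im,lo,hi,box,mn):
    x0,y0,x1,y1=box;h=cv2.cvtColor(im,cv2.COLOR_BGR2HSV)[y0:y1,x0:x1];m=cv2.inRange(h,lo,hi)
    n,l,st,ce=cv2.connectedComponentsWithStats(m)
    return [((ce[i]+[x0,y0]).round(1).tolist(),st[i].tolist()) for i in range(1,n) if st[i,4]>=mn]
print("patch",blobs(t,(12,20,170),(40,130,255),(300,245,355,300),20))
for p in [x[0] for x in blobs(t,(12,20,170),(40,130,255),(300,245,355,300),20)]: print(ray("top",p,4))
print("dark",blobs(t,(0,0,0),(180,255,45),(200,225,460,315),40))
print("white",blobs(t,(0,0,200),(180,40,255),(200,260,290,315),30))
E
```

```text
patch [([312.8, 248.6], [8, 0, 15, 12, 81]), ([351.6, 247.9], [49, 0, 6, 7, 40]), ([336.9, 252.4], [35, 4, 4, 7, 21]), ([344.1, 256.2], [41, 8, 8, 7, 32]), ([327.9, 271.4], [24, 22, 9, 10, 66]), ([315.4, 290.0], [8, 39, 16, 13, 78])]
[468.88454504  19.7195845    4.        ]
[468.89601693 -72.84488123   4.        ]
[458.71748033 -37.57227711   4.        ]
[449.30273515 -54.50027535   4.        ]
[413.74481567 -15.27188468   4.        ]
[370.31737034  15.03693823   4.        ]
dark [([401.0, 246.7], [194, 16, 14, 15, 131]), ([437.7, 258.7], [229, 25, 18, 18, 245]), ([386.8, 282.0], [170, 32, 42, 37, 448]), ([414.1, 263.6], [210, 33, 11, 12, 63])]
white [([246.8, 288.5], [29, 20, 37, 18, 422])]
```

View pics/c1.png

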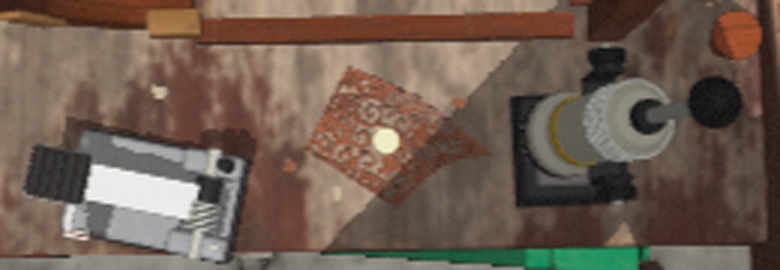

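View pics/c2.png

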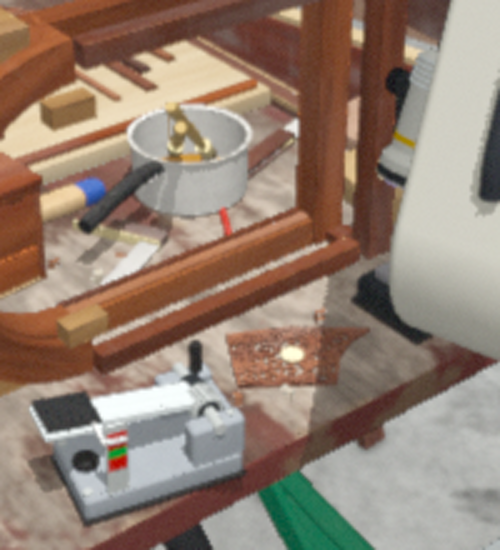

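The crops show the lamp's knobs at about (401,247) and (404,286) in the full picture, on either side of the pivot. The ball is at (437.7,258.7) and the switch pad at about (218,282), with the pointer in the upper red band (released).

```bash
cat > geo.py <<'E'
from h import *
from scipy.optimize import brentq
t=cv2.imread("pics/top0.png")
k1=ray("top",(401.0,246.7),220);k2=ray("top",(200+612/3,225+182/3),220)
print("knobs",k1,k2,"mid",(k1+k2)/2, np.linalg.norm(k1-k2))
for p in [(515,95),(518,207),(637,203)]: print("foot corner",ray("top",(200+p[0]/3,225+p[1]/3),42))
P=(k1+k2)/2
print([ (z,(np.linalg.norm(ray("top",(437.7,258.7),z)-P)).round(1),ray("top",(437.7,258.7),z).round(1).tolist()) for z in range(240,345,10)])
T=np.array([413.7,-15.3,4])
d=T-P;print("yaw",np.arctan2(d[1],d[0]),"tilt",np.arctan2(-d[2],np.hypot(*d[:2])),"target ball",P-120*d/np.linalg.norm(d))
for nm,p,z in [("pad tl",(32,145),82),("pad tr",(90,150),82),("pad br",(82,203),82),("pad bl",(25,195),82),("bar r t",(197,183),75),("bar r b",(195,215),75)]:
    print(nm,ray("top",(200+p[0]/3,225+p[1]/3),z).round(1))
print("turnedfoot",ray("top",(445.5,236.5),47))
for X in (P,[413.7,-15.3,4]): print(proj("scene",X))
E
python3 geo.py
```

```text
knobs [ 441.24579947 -155.84177391  220.        ] [ 365.99541602 -158.57702687  220.        ] mid [ 403.62060775 -157.20940039  220.        ] 75.30007846849209
foot corner [ 442.76837486 -116.21084076   42.        ]
foot corner [ 357.32555232 -115.79542221   42.        ]
foot corner [ 358.81539238 -205.93952833   42.        ]
[(240, np.float64(67.5), [414.6, -220.7, 240.0]), (250, np.float64(68.8), [413.5, -218.4, 250.0]), (260, np.float64(71.7), [412.5, -216.0, 260.0]), (270, np.float64(75.8), [411.4, -213.7, 270.0]), (280, np.float64(81.1), [410.4, -211.3, 280.0]), (290, np.float64(87.2), [409.3, -209.0, 290.0]), (300, np.float64(94.1), [408.3, -206.6, 300.0]), (310, np.float64(101.6), [407.2, -204.2, 310.0]), (320, np.float64(109.6), [406.2, -201.9, 320.0]), (330, np.float64(117.9), [405.1, -199.5, 330.0]), (340, np.float64(126.5), [404.1, -197.2, 340.0])]
yaw 1.4998884535595403 tilt 0.9883691062468813 target ball [ 398.94416165 -223.04984444  320.21560148]
pad tl [407.5 244.9  82. ]
pad tr [403.1 202.   82. ]
pad br [364.3 207.5  82. ]
pad bl [370.8 249.5  82. ]
bar r t [377.9 123.9  75. ]
bar r b [354.3 125.4  75. ]
turnedfoot [ 485.7823571  -286.58828377   47.        ]
[392.32212482 207.66027066]
[335.99362546 309.89331823]
```

Units first: shifts go in shares of 0.6 m and turns go in shares of 2 rad. So -0.125 m is -0.2083, 0.021 m is 0.035, -25 degrees is -0.2182.

>>> drive_tool:
  deltas:
    - {"jaw": 0.7,"tx": 0.035,"ty": -0.0333,"tz": -0.0417,"az": -0.0436}
    - {"jaw": 0.7,"tx": 0.07,"ty": -0.0667,"tz": -0.0833,"az": -0.0873}
    - {"jaw": 0.7,"tx": 0.105,"ty": -0.1,"tz": -0.125,"az": -0.1309}
    - {"jaw": 0.7,"tx": 0.14,"ty": -0.1333,"tz": -0.1667,"az": -0.1745}
    - {"jaw": 0.7,"tx": 0.175,"ty": -0.1667,"tz": -0.2083,"az": -0.2182}
  newtons: 5

```text
$.deltas[0]: bad value
```

```bash
cat >> h.py <<'E'
from scipy.spatial.transform import Rotation as Ro
def go(X,yaw):
    o=robot.get_obs();R=Ro.from_euler('xyz',o["tool_rot"]);G=Ro.from_euler('xyz',[np.pi,0,np.radians(yaw)])
    print("t",o["time"],"pos",o["tool_pos"].round(1),"rpy",np.degrees(o["tool_rot"]).round(1),"F",o["contact_force"].round(1),"open",round(o["opening"],1),"gf",round(o["gripper_force"],1))
    print("delta mm",R.inv().apply(np.array(X)-o["tool_pos"]).round(1),"deg",np.degrees((R.inv()*G).as_rotvec()).round(2))
E
python3 -c "
from h import *
go([405,-199,400],91.8)
print(ray('top',(427,213),365),ray('top',(270,234),40))"
```

```text
t 0.1 pos [ 201.1 -591.3  214. ] rpy [-179.9    0.    18.8] F [ 0.5 -0.1 -0.5] open 92.3 gf 0.0
delta mm [ 319.4 -306.  -185.7] deg [-6.000e-02 -4.000e-02 -7.302e+01]
[ 477.38535661 -177.52739064  365.        ] [500.18343864 117.86563166  40.        ]
```

To row units: -0.125 m is -0.2083, 0.105 m is 0.175, -25 degrees is -0.2182.

>>> drive_tool:
  deltas:
    - {"jaw": 0.7,"tx": 0.035,"ty": -0.0333,"tz": -0.0417,"ax": 0,"ay": 0,"az": -0.0436}
    - {"jaw": 0.7,"tx": 0.07,"ty": -0.0667,"tz": -0.0833,"ax": 0,"ay": 0,"az": -0.0873}
    - {"jaw": 0.7,"tx": 0.105,"ty": -0.1,"tz": -0.125,"ax": 0,"ay": 0,"az": -0.1309}
    - {"jaw": 0.7,"tx": 0.14,"ty": -0.1333,"tz": -0.1667,"ax": 0,"ay": 0,"az": -0.1745}
    - {"jaw": 0.7,"tx": 0.175,"ty": -0.1667,"tz": -0.2083,"ax": 0,"ay": 0,"az": -0.2182}
  newtons: 5

```text
time: 0.52
tool_pos: [268.6, -461.7, 340.3]
tool_rot: [-3.141, -0.0, 0.768]
contact_force: [0.1, -0.8, 0.3]
opening: 64.1
gripper_force: 0.0
```

```bash
python3 -c "
from h import *
go([405,-199,400],91.8)"
```

```text
t 0.5167 pos [ 268.6 -461.7  340.3] rpy [-180.   -0.   44.] F [ 0.1 -0.8  0.3] open 64.1 gf 0.0
delta mm [280.6 -94.3 -59.6] deg [-4.000e-02 -3.000e-02 -4.779e+01]
```

To row units: 0.14 m is 0.2333, 0.112 m is 0.1867, -25 degrees is -0.2182.

>>> drive_tool:
  deltas:
    - {"jaw": 0.7,"tx": 0.0467,"ty": -0.0167,"tz": -0.0233,"ax": 0,"ay": 0,"az": -0.0436}
    - {"jaw": 0.7,"tx": 0.0933,"ty": -0.0333,"tz": -0.0467,"ax": 0,"ay": 0,"az": -0.0873}
    - {"jaw": 0.7,"tx": 0.14,"ty": -0.05,"tz": -0.07,"ax": 0,"ay": 0,"az": -0.1309}
    - {"jaw": 0.7,"tx": 0.1867,"ty": -0.0667,"tz": -0.0933,"ax": 0,"ay": 0,"az": -0.1745}
    - {"jaw": 0.7,"tx": 0.2333,"ty": -0.0833,"tz": -0.1,"ax": 0,"ay": 0,"az": -0.2182}

```text
time: 0.93
tool_pos: [335.6, -329.3, 401.5]
tool_rot: [3.139, 0.001, 1.205]
contact_force: [0.6, 0.1, -0.5]
opening: 64.3
gripper_force: 0.0
```

```bash
python3 -c "
from h import *
go([405,-199,400],91.8)"
```

```text
t 0.9333 pos [ 335.6 -329.3  401.5] rpy [1.799e+02 1.000e-01 6.900e+01] F [ 0.6  0.1 -0.5] open 64.3 gf 0.0
delta mm [146.5  18.1   1.4] deg [  0.12   0.08 -22.79]
```

```bash
python3 -c "
from h import *
for n in('scene','top'): cv2.imwrite(f'pics/{n}1.png',optics.grab_frame(n)[:,:,::-1])
s=cv2.imread('pics/scene1.png')[100:340,260:500]
t=cv2.imread('pics/top1.png')[200:320,340:460]
cv2.imwrite('pics/c3.png',np.hstack([cv2.resize(s,(480,480)),cv2.resize(t,(320,320)) if 0 else cv2.copyMakeBorder(cv2.resize(t,(320,320)),0,160,0,0,0)]))
print(proj('scene',[404.9,-199,332]),proj('scene',[402.5,-158.5,220]))"
```

```text
[410.36171782 154.06921388] [393.11898274 207.68601479]
```

View pics/c3.png

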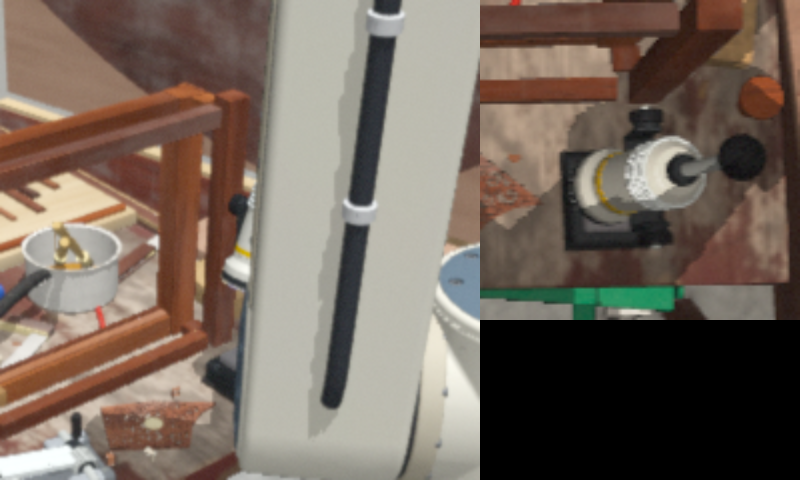

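The lamp is still hidden from the scene camera by the arm. In the top view the ball at about (437,259) and the rod agree with the measured pose. I'll move above it.

To row units: 0.147 m is 0.245, 0.12 m is 0.2, -23 degrees is -0.2007.

>>> drive_tool:
  deltas:
    - {"jaw": 0.7,"tx": 0.05,"ty": 0.0067,"tz": 0,"ax": 0,"ay": 0,"az": -0.0436}
    - {"jaw": 0.7,"tx": 0.1,"ty": 0.0133,"tz": 0,"ax": 0,"ay": 0,"az": -0.0873}
    - {"jaw": 0.7,"tx": 0.15,"ty": 0.02,"tz": 0,"ax": 0,"ay": 0,"az": -0.1309}
    - {"jaw": 0.7,"tx": 0.2,"ty": 0.025,"tz": 0,"ax": 0,"ay": 0,"az": -0.1745}
    - {"jaw": 0.7,"tx": 0.245,"ty": 0.03,"tz": 0,"ax": 0,"ay": 0,"az": -0.2007}

```text
time: 1.45
tool_pos: [405.1, -198.8, 399.1]
tool_rot: [-3.141, -0.0, 1.605]
contact_force: [1.3, -0.8, -0.1]
opening: 64.2
gripper_force: 0.0
```

```bash
python3 -c "
from h import *
go([405,-199,313],91.8)
for n in('scene','top'): cv2.imwrite(f'pics/{n}2.png',optics.grab_frame(n)[:,:,::-1])
s=cv2.imread('pics/scene2.png')[60:300,300:540]
t=cv2.imread('pics/top2.png')[180:320,340:480]
cv2.imwrite('pics/c4.png',np.hstack([cv2.resize(s,(400,400)),cv2.resize(t,(400,400))]))"
```

```text
t 1.45 pos [ 405.1 -198.8  399.1] rpy [-180.   -0.   92.] F [ 1.3 -0.8 -0.1] open 64.2 gf 0.0
delta mm [-0.2  0.  86.1] deg [-0.04 -0.01  0.16]
```

View pics/c4.png

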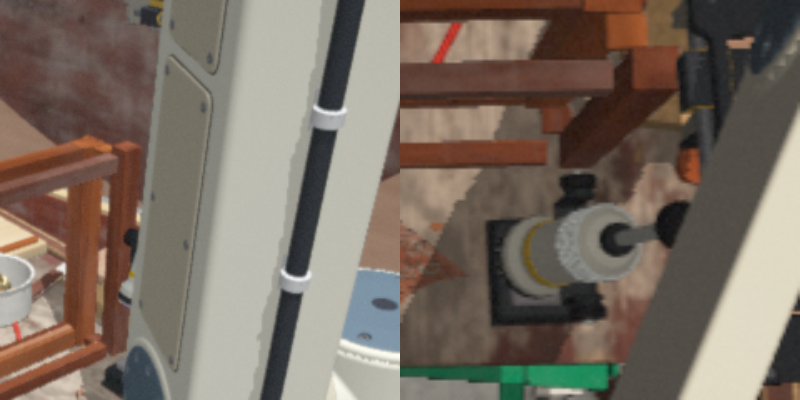

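The lamp, knobs and ball are undisturbed and the gripper is above the ball, which the arm half hides. I'll descend.

To row units: 0.086 m is 0.1433, 0.06 m is 0.1.

>>> drive_tool:
  deltas:
    - {"jaw": 0.7,"tx": 0,"ty": 0,"tz": 0.0333,"ax": 0,"ay": 0,"az": 0}
    - {"jaw": 0.7,"tx": 0,"ty": 0,"tz": 0.0667,"ax": 0,"ay": 0,"az": 0}
    - {"jaw": 0.7,"tx": 0,"ty": 0,"tz": 0.1,"ax": 0,"ay": 0,"az": 0}
    - {"jaw": 0.7,"tx": 0,"ty": 0,"tz": 0.125,"ax": 0,"ay": 0,"az": 0}
    - {"jaw": 0.7,"tx": 0,"ty": 0,"tz": 0.1433,"ax": 0,"ay": 0,"az": 0}

```text
time: 1.97
tool_pos: [403.8, -200.5, 311.7]
tool_rot: [-3.139, -0.001, 1.6]
contact_force: [0.7, -0.3, 0.2]
opening: 64.5
gripper_force: 0.0
```

>>> drive_tool:
  deltas:
    - {"jaw": 0.6,"tx": 0,"ty": 0,"tz": 0,"ax": 0,"ay": 0,"az": 0}
    - {"jaw": 0.5,"tx": 0,"ty": 0,"tz": 0,"ax": 0,"ay": 0,"az": 0}
    - {"jaw": 0.45,"tx": 0,"ty": 0,"tz": 0,"ax": 0,"ay": 0,"az": 0}
    - {"jaw": 0.4,"tx": 0,"ty": 0,"tz": 0,"ax": 0,"ay": 0,"az": 0}
    - {"jaw": 0.2,"tx": 0,"ty": 0,"tz": 0,"ax": 0,"ay": 0,"az": 0}
  newtons: 10

```text
time: 2.38
tool_pos: [405.3, -200.1, 314.5]
tool_rot: [3.14, 0.001, 1.602]
contact_force: [-3.1, 0.2, 1.2]
opening: 33.1
gripper_force: 1.5
```

>>> drive_tool:
  deltas:
    - {"jaw": 0.1,"tx": 0,"ty": 0,"tz": 0,"ax": 0,"ay": 0,"az": 0}
    - {"jaw": 0.1,"tx": 0,"ty": 0,"tz": 0,"ax": 0,"ay": 0,"az": 0}
    - {"jaw": 0.1,"tx": 0,"ty": 0,"tz": 0,"ax": 0,"ay": 0,"az": 0}
    - {"jaw": 0.1,"tx": 0,"ty": 0,"tz": 0,"ax": 0,"ay": 0,"az": 0}
    - {"jaw": 0.1,"tx": 0,"ty": 0,"tz": 0,"ax": 0,"ay": 0,"az": 0}
  newtons: 12

```text
time: 2.8
tool_pos: [404.7, -200.2, 314.2]
tool_rot: [-3.141, 0.001, 1.602]
contact_force: [-4.4, -3.5, 6.0]
opening: 29.4
gripper_force: 12.0
```

```bash
python3 -c "
from h import *
go([399,-223,301],85.9)"
```

```text
t 2.8 pos [ 404.7 -200.2  314.2] rpy [-1.80e+02  1.00e-01  9.18e+01] F [-4.4 -3.5  6. ] open 29.4 gf 12.0
delta mm [-22.6  -6.4  13.3] deg [-0.    0.07  5.89]
```

To row units: -0.0238 m is -0.0397, -0.0192 m is -0.032, 5.9 degrees is 0.0515.

>>> drive_tool:
  deltas:
    - {"jaw": 0.1,"tx": -0.0083,"ty": -0.0025,"tz": 0.0033,"ax": 0,"ay": 0,"az": 0.0105}
    - {"jaw": 0.1,"tx": -0.0167,"ty": -0.005,"tz": 0.0072,"ax": 0,"ay": 0,"az": 0.0209}
    - {"jaw": 0.1,"tx": -0.0242,"ty": -0.0075,"tz": 0.0112,"ax": 0,"ay": 0,"az": 0.0314}
    - {"jaw": 0.1,"tx": -0.032,"ty": -0.01,"tz": 0.0158,"ax": 0,"ay": 0,"az": 0.0419}
    - {"jaw": 0.1,"tx": -0.0397,"ty": -0.0123,"tz": 0.0207,"ax": 0,"ay": 0,"az": 0.0515}

```text
time: 3.22
tool_pos: [399.9, -224.4, 302.3]
tool_rot: [3.137, 0.001, 1.498]
contact_force: [1.6, -0.6, 5.4]
opening: 28.9
gripper_force: 12.0
```

>>> drive_tool:
  deltas:
    - {"jaw": 0.1,"tx": 0,"ty": 0,"tz": 0,"ax": 0,"ay": 0,"az": 0}
    - {"jaw": 0.1,"tx": 0,"ty": 0,"tz": 0,"ax": 0,"ay": 0,"az": 0}
    - {"jaw": 0.1,"tx": 0,"ty": 0,"tz": 0,"ax": 0,"ay": 0,"az": 0}
    - {"jaw": 0.1,"tx": 0,"ty": 0,"tz": 0,"ax": 0,"ay": 0,"az": 0}
    - {"jaw": 0.1,"tx": 0,"ty": 0,"tz": 0,"ax": 0,"ay": 0,"az": 0}

```text
time: 3.63
tool_pos: [399.5, -224.5, 302.2]
tool_rot: [3.138, 0.002, 1.499]
contact_force: [3.0, -4.9, 4.6]
opening: 29.1
gripper_force: 12.0
```

>>> drive_tool:
  deltas:
    - {"jaw": 0.45,"tx": 0,"ty": 0,"tz": 0,"ax": 0,"ay": 0,"az": 0}
    - {"jaw": 0.6,"tx": 0,"ty": 0,"tz": 0,"ax": 0,"ay": 0,"az": 0}
    - {"jaw": 0.7,"tx": 0,"ty": 0,"tz": 0,"ax": 0,"ay": 0,"az": 0}
    - {"jaw": 0.7,"tx": 0,"ty": 0,"tz": 0,"ax": 0,"ay": 0,"az": 0}
    - {"jaw": 0.7,"tx": 0,"ty": 0,"tz": 0,"ax": 0,"ay": 0,"az": 0}

```text
time: 4.05
tool_pos: [397.9, -223.4, 300.9]
tool_rot: [-3.141, -0.001, 1.499]
contact_force: [0.0, 1.0, -0.2]
opening: 60.4
gripper_force: 0.0
```

To row units: -0.12 m is -0.2, -0.095 m is -0.1583.

>>> drive_tool:
  deltas:
    - {"jaw": 0.7,"tx": 0,"ty": 0,"tz": -0.0333,"ax": 0,"ay": 0,"az": 0}
    - {"jaw": 0.7,"tx": 0,"ty": 0,"tz": -0.075,"ax": 0,"ay": 0,"az": 0}
    - {"jaw": 0.7,"tx": 0,"ty": 0,"tz": -0.1167,"ax": 0,"ay": 0,"az": 0}
    - {"jaw": 0.7,"tx": 0,"ty": 0,"tz": -0.1583,"ax": 0,"ay": 0,"az": 0}
    - {"jaw": 0.7,"tx": 0,"ty": 0,"tz": -0.2,"ax": 0,"ay": 0,"az": 0}

```text
time: 4.47
tool_pos: [397.9, -223.5, 422.2]
tool_rot: [-3.141, -0.0, 1.499]
contact_force: [0.3, 0.8, 0.4]
opening: 64.3
gripper_force: 0.0
```

To row units: 0.17 m is 0.2833, 0.135 m is 0.225, -25 degrees is -0.2182.

>>> drive_tool:
  deltas:
    - {"jaw": 0.7,"tx": 0.05,"ty": -0.0083,"tz": 0,"ax": 0,"ay": 0,"az": -0.0436}
    - {"jaw": 0.7,"tx": 0.1083,"ty": -0.0167,"tz": 0,"ax": 0,"ay": 0,"az": -0.0873}
    - {"jaw": 0.7,"tx": 0.1667,"ty": -0.025,"tz": 0,"ax": 0,"ay": 0,"az": -0.1309}
    - {"jaw": 0.7,"tx": 0.225,"ty": -0.0333,"tz": 0,"ax": 0,"ay": 0,"az": -0.1745}
    - {"jaw": 0.7,"tx": 0.2833,"ty": -0.0417,"tz": 0,"ax": 0,"ay": 0,"az": -0.2182}

```text
time: 4.88
tool_pos: [384.8, -51.0, 421.1]
tool_rot: [3.142, -0.0, 1.939]
contact_force: [1.2, 0.1, 1.0]
opening: 64.4
gripper_force: 0.0
```

```bash
python3 -c "
from h import *
go([387,226,400],180)"
```

```text
t 4.8833 pos [384.8 -51.  421.1] rpy [180.   -0.  111.1] F [1.2 0.1 1. ] open 64.4 gf 0.0
delta mm [257.7 101.7  21.2] deg [ 1.000e-02 -1.000e-02 -6.892e+01]
```

To row units: 0.13 m is 0.2167, 0.104 m is 0.1733, -34.5 degrees is -0.3011.

>>> drive_tool:
  deltas:
    - {"jaw": 0.5,"tx": 0.0433,"ty": 0.0167,"tz": 0,"ax": 0,"ay": 0,"az": -0.0602}
    - {"jaw": 0.2,"tx": 0.0867,"ty": 0.0333,"tz": 0,"ax": 0,"ay": 0,"az": -0.1204}
    - {"jaw": 0,"tx": 0.13,"ty": 0.05,"tz": 0,"ax": 0,"ay": 0,"az": -0.1806}
    - {"jaw": 0,"tx": 0.1733,"ty": 0.0667,"tz": 0,"ax": 0,"ay": 0,"az": -0.2409}
    - {"jaw": 0,"tx": 0.2167,"ty": 0.085,"tz": 0,"ax": 0,"ay": 0,"az": -0.3011}

```text
time: 5.3
tool_pos: [386.3, 88.6, 421.2]
tool_rot: [3.142, -0.0, 2.544]
contact_force: [1.8, -0.0, 0.6]
opening: 33.2
gripper_force: 0.0
```

```bash
python3 -c "
from h import *
go([387,226,300],180)
for n in('scene','top'): cv2.imwrite(f'pics/{n}3.png',optics.grab_frame(n)[:,:,::-1])
s=cv2.imread('pics/scene3.png')[150:400,220:470]
t=cv2.imread('pics/top3.png')[220:320,310:460]
cv2.imwrite('pics/c5.png',np.vstack([cv2.resize(t,(450,300),interpolation=2),cv2.copyMakeBorder(cv2.resize(s,(300,300)),0,0,0,150,0)]))"
```

```text
t 5.3 pos [386.3  88.6 421.2] rpy [180.   -0.  145.7] F [ 1.8 -0.   0.6] open 33.2 gf 0.0
delta mm [ 76.7 114.  121.2] deg [  0.     0.   -34.27]
```

View pics/c5.png

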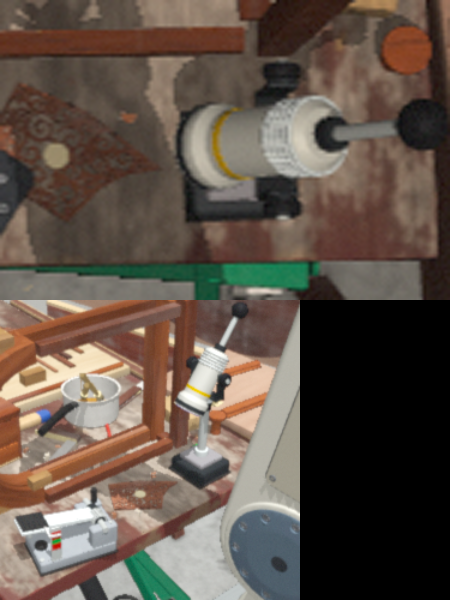

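The lamp is now clear in both views: in the scene crop the ball is at about (239,309), the knobs at (193,364) and (223,381), and the foot at (200,465). I'll triangulate the ball and the knobs.

```bash
cat > tri.py <<'E'
from h import *
def dark(n,f,box,mn=25):
    x0,y0,x1,y1=box;im=cv2.imread(f)[y0:y1,x0:x1];m=(im.max(2)<62).astype(np.uint8)
    k,l,st,ce=cv2.connectedComponentsWithStats(m)
    for i in range(1,k):
        if st[i,4]>=mn: print(n,(ce[i]+[x0,y0]).round(1),st[i][:5]+[x0,y0,0,0,0], "boxc",(st[i][:2]+[x0,y0]+(st[i][2:4]-1)/2))
dark("scene","pics/scene3.png",(365,150,430,310));dark("top","pics/top3.png",(365,235,460,300))
E
python3 tri.py
```

```text
scene [419.4 158.8] [413 152  14  14 131] boxc [419.5 158.5]
scene [379.1 202.5] [376 198   8  11  55] boxc [379.5 203. ]
scene [403.4 222.9] [396 212  16  22 144] boxc [403.5 222.5]
scene [384.4 294.4] [365 279  45  28 405] boxc [387.  292.5]
top [401.7 236.4] [396 235  14   4  49] boxc [402.5 236.5]
top [453.6 264.2] [442 235  18  65 487] boxc [450.5 267. ]
top [402.2 247.1] [395 241  16  15 165] boxc [402.5 248. ]
top [388.4 284.4] [369 255  41  39 430] boxc [389. 274.]
top [419.3 264.2] [415 259  11  11  78] boxc [420. 264.]
```

```bash
cat > ax.py <<'E'
from h import *
import sys
k=sys.argv[1]
def circ(n,c,r=6):
    im=cv2.imread(f"pics/{n}{k}.png");m=(im.max(2)<62).astype(np.uint8);M=np.zeros_like(m);cv2.circle(M,c,12,1,-1)
    y,x=np.nonzero(m&M);return x,y
def profile(n,a,b,ts):
    im=cv2.imread(f"pics/{n}{k}.png").astype(np.float32);a=np.array(a,float);b=np.array(b,float);L=np.linalg.norm(b-a);u=(b-a)/L;v=np.array([-u[1],u[0]])
    off=np.arange(-30,31)
    for t in ts:
        p=(a+u*t)[None]+off[:,None]*v[None]
        g=cv2.remap(im,p[:,0].astype(np.float32)[None],p[:,1].astype(np.float32)[None],cv2.INTER_LINEAR)[0]
        print(n,round(t),' '.join('%d'%q for q in g.mean(1)))
print(proj("scene",ray("top",(328.3,271.5),4)))
def patch(n,box):
    x0,y0,x1,y1=box;h=cv2.cvtColor(cv2.imread(f"pics/{n}{k}.png"),cv2.COLOR_BGR2HSV)[y0:y1,x0:x1]
    m=cv2.inRange(h,(15,20,150),(40,140,255));K,l,st,ce=cv2.connectedComponentsWithStats(m);i=1+np.argmax(st[1:,4]);return ce[i]+[x0,y0],st[i]
print(patch("top",(320,263,337,280)),patch("scene",(325,300,348,322)))
profile("scene",(419.4,158.8),(336.4,310.5),[20,45,55,65,75,85])
profile("top",(450.4,261.3),(328.1,271.5),[18,45,55,65])
E
python3 ax.py 3
```

```text
[336.37059362 309.78775274]
(array([328.17073171, 271.41463415]), array([ 5,  5,  7,  8, 41], dtype=int32)) (array([336.29411765, 311.33333333]), array([ 7,  8, 10,  7, 51], dtype=int32))
scene 20 69 69 70 72 75 73 72 70 71 72 73 76 81 84 83 83 77 75 73 74 78 82 86 82 86 81 79 105 160 204 217 207 163 91 69 63 64 65 64 62 62 63 67 69 71 75 78 78 82 78 78 76 75 75 73 74 78 75 77 76 75
scene 45 202 204 200 177 143 136 136 126 121 126 133 136 137 143 151 188 196 194 191 183 179 180 178 183 187 192 191 204 210 211 206 208 203 208 214 210 201 185 187 174 186 211 217 219 219 220 219 218 207 129 85 75 71 69 71 74 77 80 77 69 63
scene 55 201 202 200 199 199 199 200 195 149 124 145 164 134 66 45 52 51 55 65 90 130 174 202 210 216 220 224 229 233 232 232 230 230 227 225 217 216 206 200 173 99 58 52 59 67 60 52 52 55 69 76 79 79 78 73 68 67 69 67 61 59
scene 65 200 199 198 198 198 199 200 200 193 150 77 40 39 42 41 49 88 148 183 173 185 196 203 210 216 221 225 228 231 233 232 232 230 229 227 224 219 212 202 168 104 73 78 82 82 79 79 79 77 72 70 71 68 64 63 59 56 60 78 98 102
scene 75 145 163 183
[... 600 characters left out ...]
 99 103 102 97 92 87 87 96 99 98 93 93 96 96 97 83 69
top 45 108 106 105 64 27 30 31 30 28 32 34 49 37 47 40 41 74 157 182 174 161 158 186 166 166 160 171 172 174 174 167 164 160 160 174 177 167 155 154 146 154 128 114 52 30 22 26 54 51 49 25 39 40 34 34 78 101 50 36 35 38
top 55 90 98 96 69 32 26 28 32 35 40 21 20 25 38 38 37 40 55 114 117 122 127 130 131 136 136 136 135 133 124 122 123 122 121 123 118 112 106 99 94 79 54 48 48 46 49 61 74 75 75 72 76 77 78 82 80 78 77 77 76 79
top 65 68 69 71 61 41 34 41 53 58 56 72 114 127 132 128 124 138 129 97 90 105 121 129 130 134 136 135 136 136 135 132 130 129 126 121 119 113 105 95 73 72 102 104 89 84 85 87 88 89 89 90 91 89 87 86 84 85 85 80 68 43
```

```bash
cat > beam.py <<'E'
from h import *
def plane(n,p,q):
    m=optics.camera_model(n);R=np.array(m["R"]);c=-R.T@np.array(m["t"])
    d=[R.T@np.linalg.inv(m["mtx"])@np.array([*x,1.]) for x in(p,q)];N=np.cross(*d);return N/np.linalg.norm(N),c
def L(a,b,t,o):
    a,b=map(np.array,(a,b));u=(b-a)/np.linalg.norm(b-a);return a+u*t+o*np.array([-u[1],u[0]])
def beam(s0,s1,t0,t1):
    n1,c1=plane("scene",s0,s1);n2,c2=plane("top",t0,t1);d=np.cross(n1,n2);d/=np.linalg.norm(d);d*=-np.sign(d[2])
    # ball = point on line nearest top ray
    X=np.linalg.lstsq(np.array([n1,n2,[0,0,1]]),np.array([n1@c1,n2@c2,4.]),rcond=None)[0]
    zs=np.arange(300,350,.5);pts=[X+d*(z-4)/d[2] for z in zs];B=pts[np.argmin([np.linalg.norm(proj("scene",p)-s0)+np.linalg.norm(proj("top",p)-t0) for p in pts])]
    return X,d,B
A=((419.4,158.8),(336.4,310.5));T=((450.4,261.3),(328.1,271.5))
for so,to in((0,0),(-.8,-.8),(-1.2,-1.2)):
    X,d,B=beam(A[0],L(*A,75,so),T[0],L(*T,60,to));print("hit",X.round(1),"dir",d.round(3),"ball",B.round(1),"pivot",(B+120*d).round(1))
E
python3 beam.py
```

```text
hit [413.7 -18.1   4. ] dir [ 0.032  0.552 -0.833] ball [ 401.7 -224.9  316. ] pivot [ 405.5 -158.7  216. ]
hit [410.  -20.4   4. ] dir [ 0.022  0.548 -0.836] ball [ 401.7 -224.9  316. ] pivot [ 404.4 -159.2  215.7]
hit [408.2 -21.6   4. ] dir [ 0.017  0.546 -0.838] ball [ 401.7 -225.   316. ] pivot [ 403.8 -159.4  215.5]
```

The aim lands about 5 mm short of the patch middle in x, and the held ball was read 1.5 mm off target in x, which agrees. I'll go back and correct it.

To row units: -0.1255 m is -0.2092, -0.0935 m is -0.1558, 30 degrees is 0.2618.

>>> drive_tool:
  deltas:
    - {"jaw": 0.3,"tx": -0.0317,"ty": -0.0417,"tz": 0,"ax": 0,"ay": 0,"az": 0.0524}
    - {"jaw": 0.6,"tx": -0.0617,"ty": -0.0833,"tz": 0,"ax": 0,"ay": 0,"az": 0.1047}
    - {"jaw": 0.7,"tx": -0.0933,"ty": -0.125,"tz": 0,"ax": 0,"ay": 0,"az": 0.1571}
    - {"jaw": 0.7,"tx": -0.125,"ty": -0.1667,"tz": 0,"ax": 0,"ay": 0,"az": 0.2094}
    - {"jaw": 0.7,"tx": -0.1558,"ty": -0.2092,"tz": 0,"ax": 0,"ay": 0,"az": 0.2618}

```text
time: 5.82
tool_pos: [391.9, -71.2, 421.2]
tool_rot: [-3.141, 0.0, 2.007]
contact_force: [0.8, -0.5, -0.1]
opening: 52.3
gripper_force: 0.0
```

To row units: -0.1435 m is -0.2392, -0.116 m is -0.1933, 30 degrees is 0.2618.

>>> drive_tool:
  deltas:
    - {"jaw": 0.7,"tx": -0.0483,"ty": -0.02,"tz": 0,"ax": 0,"ay": 0,"az": 0.0524}
    - {"jaw": 0.7,"tx": -0.0967,"ty": -0.04,"tz": 0,"ax": 0,"ay": 0,"az": 0.1047}
    - {"jaw": 0.7,"tx": -0.145,"ty": -0.0617,"tz": 0,"ax": 0,"ay": 0,"az": 0.1571}
    - {"jaw": 0.7,"tx": -0.1933,"ty": -0.0833,"tz": 0,"ax": 0,"ay": 0,"az": 0.2094}
    - {"jaw": 0.7,"tx": -0.2392,"ty": -0.1033,"tz": 0,"ax": 0,"ay": 0,"az": 0.2618}

```text
time: 6.23
tool_pos: [396.9, -227.8, 421.1]
tool_rot: [-3.141, 0.0, 1.482]
contact_force: [0.5, -0.1, -0.5]
opening: 64.5
gripper_force: 0.0
```

```bash
python3 -c "
from h import *
go([399.5,-224,301.5],86)"
```

```text
t 6.2333 pos [ 396.9 -227.8  421.1] rpy [-180.     0.    84.9] F [ 0.5 -0.1 -0.5] open 64.5 gf 0.0
delta mm [  4.1   2.3 119.6] deg [-0.02  0.01 -1.09]
```

To row units: 0.119 m is 0.1983, 0.105 m is 0.175, -1 degrees is -0.0087.

>>> drive_tool:
  deltas:
    - {"jaw": 0.7,"tx": 0.0067,"ty": 0.0038,"tz": 0.05,"ax": 0,"ay": 0,"az": -0.0087}
    - {"jaw": 0.7,"tx": 0.0067,"ty": 0.0038,"tz": 0.1,"ax": 0,"ay": 0,"az": -0.0087}
    - {"jaw": 0.7,"tx": 0.0067,"ty": 0.0038,"tz": 0.1417,"ax": 0,"ay": 0,"az": -0.0087}
    - {"jaw": 0.7,"tx": 0.0067,"ty": 0.0038,"tz": 0.175,"ax": 0,"ay": 0,"az": -0.0087}
    - {"jaw": 0.7,"tx": 0.0067,"ty": 0.0038,"tz": 0.1983,"ax": 0,"ay": 0,"az": -0.0087}

```text
time: 6.65
tool_pos: [399.0, -221.9, 299.9]
tool_rot: [-3.139, -0.001, 1.505]
contact_force: [0.6, 0.2, -0.0]
opening: 64.0
gripper_force: 0.0
```

>>> drive_tool:
  deltas:
    - {"jaw": 0.6,"tx": 0,"ty": 0,"tz": 0,"ax": 0,"ay": 0,"az": 0}
    - {"jaw": 0.5,"tx": 0,"ty": 0,"tz": 0,"ax": 0,"ay": 0,"az": 0}
    - {"jaw": 0.4,"tx": 0,"ty": 0,"tz": 0,"ax": 0,"ay": 0,"az": 0}
    - {"jaw": 0.3,"tx": 0,"ty": 0,"tz": 0,"ax": 0,"ay": 0,"az": 0}
    - {"jaw": 0.1,"tx": 0,"ty": 0,"tz": 0,"ax": 0,"ay": 0,"az": 0}

```text
time: 7.07
tool_pos: [401.0, -221.9, 303.3]
tool_rot: [3.14, 0.001, 1.507]
contact_force: [0.2, 0.2, -0.3]
opening: 33.1
gripper_force: 0.0
```

>>> drive_tool:
  deltas:
    - {"jaw": 0.1,"tx": 0,"ty": 0,"tz": 0,"ax": 0,"ay": 0,"az": 0}
    - {"jaw": 0.1,"tx": 0,"ty": 0,"tz": 0,"ax": 0,"ay": 0,"az": 0}
    - {"jaw": 0.1,"tx": 0,"ty": 0,"tz": 0,"ax": 0,"ay": 0,"az": 0}
    - {"jaw": 0.1,"tx": 0,"ty": 0,"tz": 0,"ax": 0,"ay": 0,"az": 0}
    - {"jaw": 0.1,"tx": 0,"ty": 0,"tz": 0,"ax": 0,"ay": 0,"az": 0}

```text
time: 7.48
tool_pos: [400.8, -222.1, 303.0]
tool_rot: [3.141, 0.001, 1.508]
contact_force: [-2.2, -1.2, 5.5]
opening: 29.0
gripper_force: 12.0
```

To row units: -0.003 m is -0.005, -0.002 m is -0.0033, 1 degrees is 0.0087.

>>> drive_tool:
  deltas:
    - {"jaw": 0.1,"tx": -0.0005,"ty": -0.0017,"tz": 0.0003,"ax": 0,"ay": 0,"az": 0.0026}
    - {"jaw": 0.1,"tx": -0.0012,"ty": -0.0033,"tz": 0.0007,"ax": 0,"ay": 0,"az": 0.0052}
    - {"jaw": 0.1,"tx": -0.0017,"ty": -0.005,"tz": 0.001,"ax": 0,"ay": 0,"az": 0.0087}
    - {"jaw": 0.1,"tx": -0.0017,"ty": -0.005,"tz": 0.001,"ax": 0,"ay": 0,"az": 0.0087}
    - {"jaw": 0.1,"tx": -0.0017,"ty": -0.005,"tz": 0.001,"ax": 0,"ay": 0,"az": 0.0087}

```text
time: 7.9
tool_pos: [398.6, -222.9, 302.4]
tool_rot: [3.139, 0.001, 1.49]
contact_force: [2.1, -1.8, 5.1]
opening: 28.9
gripper_force: 12.0
```

>>> drive_tool:
  deltas:
    - {"jaw": 0.35,"tx": 0,"ty": 0,"tz": 0,"ax": 0,"ay": 0,"az": 0}
    - {"jaw": 0.5,"tx": 0,"ty": 0,"tz": 0,"ax": 0,"ay": 0,"az": 0}
    - {"jaw": 0.7,"tx": 0,"ty": 0,"tz": 0,"ax": 0,"ay": 0,"az": 0}
    - {"jaw": 0.7,"tx": 0,"ty": 0,"tz": 0,"ax": 0,"ay": 0,"az": 0}
    - {"jaw": 0.7,"tx": 0,"ty": 0,"tz": 0,"ax": 0,"ay": 0,"az": 0}

```text
time: 8.32
tool_pos: [397.2, -222.2, 301.3]
tool_rot: [-3.141, -0.0, 1.49]
contact_force: [0.5, -0.5, 0.2]
opening: 56.6
gripper_force: 0.0
```

To row units: -0.12 m is -0.2, -0.095 m is -0.1583.

>>> drive_tool:
  deltas:
    - {"jaw": 0.7,"tx": 0,"ty": 0,"tz": -0.0333,"ax": 0,"ay": 0,"az": 0}
    - {"jaw": 0.7,"tx": 0,"ty": 0,"tz": -0.075,"ax": 0,"ay": 0,"az": 0}
    - {"jaw": 0.7,"tx": 0,"ty": 0,"tz": -0.1167,"ax": 0,"ay": 0,"az": 0}
    - {"jaw": 0.7,"tx": 0,"ty": 0,"tz": -0.1583,"ax": 0,"ay": 0,"az": 0}
    - {"jaw": 0.7,"tx": 0,"ty": 0,"tz": -0.2,"ax": 0,"ay": 0,"az": 0}

```text
time: 8.73
tool_pos: [397.3, -222.2, 422.6]
tool_rot: [-3.141, -0.0, 1.49]
contact_force: [0.3, -0.2, -0.9]
opening: 64.4
gripper_force: 0.0
```

To row units: 0.17 m is 0.2833, 0.135 m is 0.225, -25 degrees is -0.2182.

>>> drive_tool:
  deltas:
    - {"jaw": 0.7,"tx": 0.05,"ty": -0.0083,"tz": 0,"ax": 0,"ay": 0,"az": -0.0436}
    - {"jaw": 0.6,"tx": 0.1083,"ty": -0.0167,"tz": 0,"ax": 0,"ay": 0,"az": -0.0873}
    - {"jaw": 0.4,"tx": 0.1667,"ty": -0.025,"tz": 0,"ax": 0,"ay": 0,"az": -0.1309}
    - {"jaw": 0.2,"tx": 0.225,"ty": -0.0333,"tz": 0,"ax": 0,"ay": 0,"az": -0.1745}
    - {"jaw": 0,"tx": 0.2833,"ty": -0.0417,"tz": 0,"ax": 0,"ay": 0,"az": -0.2182}

```text
time: 9.15
tool_pos: [385.6, -49.6, 421.5]
tool_rot: [3.142, -0.0, 1.93]
contact_force: [0.5, 0.3, 0.3]
opening: 39.6
gripper_force: 0.0
```

To row units: 0.13 m is 0.2167, 0.104 m is 0.1733, -34.5 degrees is -0.3011.

>>> drive_tool:
  deltas:
    - {"jaw": 0,"tx": 0.0433,"ty": 0.0167,"tz": 0,"ax": 0,"ay": 0,"az": -0.0602}
    - {"jaw": 0,"tx": 0.0867,"ty": 0.0333,"tz": 0,"ax": 0,"ay": 0,"az": -0.1204}
    - {"jaw": 0,"tx": 0.13,"ty": 0.05,"tz": 0,"ax": 0,"ay": 0,"az": -0.1806}
    - {"jaw": 0,"tx": 0.1733,"ty": 0.0667,"tz": 0,"ax": 0,"ay": 0,"az": -0.2409}
    - {"jaw": 0,"tx": 0.2167,"ty": 0.085,"tz": 0,"ax": 0,"ay": 0,"az": -0.3011}

```text
time: 9.57
tool_pos: [388.3, 90.0, 421.6]
tool_rot: [3.142, -0.0, 2.535]
contact_force: [0.3, 0.7, 0.8]
opening: 6.2
gripper_force: 0.0
```

```bash
python3 -c "
from h import *
go([387,226,110],180)
for n in('scene','top'): cv2.imwrite(f'pics/{n}4.png',optics.grab_frame(n)[:,:,::-1])
def blk(n,c):
    m=(cv2.imread(f'pics/{n}4.png').max(2)<62).astype(np.uint8);M=np.zeros_like(m);cv2.circle(M,c,11,1,-1);y,x=np.nonzero(m&M);print(n,x.mean(),y.mean(),x.min(),x.max(),y.min(),y.max())
blk('scene',(419,159));blk('top',(450,261))"; python3 ax.py 4
```

```text
t 9.5667 pos [388.3  90.  421.6] rpy [180.   -0.  145.2] F [0.3 0.7 0.8] open 6.2 gf 0.0
delta mm [ 78.6 110.9 311.6] deg [  0.    -0.   -34.77]
scene 420.02272727272725 158.99242424242425 413 427 152 165
top 451.66545454545457 261.49454545454546 442 460 251 270
[336.37059362 309.78775274]
(array([328.17073171, 271.41463415]), array([ 5,  5,  7,  8, 41], dtype=int32)) (array([336.2745098 , 311.31372549]), array([ 6,  8, 11,  7, 51], dtype=int32))
scene 20 70 70 71 72 71 71 70 69 68 70 74 78 80 85 82 82 78 74 74 77 81 83 85 84 85 80 87 130 186 213 215 195 124 77 67 64 63 61 62 61 62 60 67 68 71 74 77 77 79 80 79 76 73 74 73 75 74 74 77 76 74
scene 45 203 203 199 176 142 138 137 129 118 125 132 135 140 141 148 187 196 194 189 177 172 179 181 189 199 198 194 205 210 210 207 215 215 210 211 205 206 198 192 177 181 206 215 218 218 219 219 218 207 131 86 73 72 70 72 75 76 78 77 70 66
scene 55 202 202 200 199 198 199 200 195 146 119 135 150 130 66 44 51 52 50 63 90 129 173 202 209 216 220 225 229 232 232 232 231 230 228 226 220 218 213 202 175 101 58 50 57 66 58 50 52 54 66 73 76 77 76 72 6
[... 864 characters left out ...]
9 100 101 101 96 89 88 86 93 98 97 93 93 95 97 96 84 68
top 45 108 106 105 61 26 28 25 31 27 32 37 48 35 48 45 42 67 162 168 164 160 158 175 167 163 182 166 164 170 169 172 165 163 173 164 160 162 142 152 167 142 124 81 41 20 20 24 47 51 46 26 39 41 36 29 71 99 51 38 37 38
top 55 89 97 96 71 33 24 28 30 32 32 24 22 20 36 38 38 37 49 95 116 122 127 131 133 134 137 137 136 135 133 124 125 124 127 121 119 115 109 101 93 82 58 46 49 51 58 67 74 75 74 74 75 76 80 81 80 77 74 76 76 78
top 65 68 69 71 61 39 33 42 51 58 56 72 115 127 130 126 121 134 133 111 93 103 120 129 132 133 136 136 136 136 135 135 132 131 128 123 119 116 108 98 80 77 96 106 96 85 86 86 88 90 90 92 90 87 87 86 86 85 84 81 69 44
```

The beam's axis now runs within about 2–3 mm of the patch middle in both views. Next I'll line up over the lever's pad.

To row units: 0.111 m is 0.185, 0.0888 m is 0.148, -27 degrees is -0.2356.

>>> drive_tool:
  deltas:
    - {"jaw": 0,"tx": 0.0267,"ty": 0.037,"tz": 0.025,"ax": 0,"ay": 0,"az": -0.0471}
    - {"jaw": 0,"tx": 0.0533,"ty": 0.074,"tz": 0.05,"ax": 0,"ay": 0,"az": -0.0942}
    - {"jaw": 0,"tx": 0.08,"ty": 0.111,"tz": 0.075,"ax": 0,"ay": 0,"az": -0.1414}
    - {"jaw": 0,"tx": 0.1067,"ty": 0.148,"tz": 0.1,"ax": 0,"ay": 0,"az": -0.1885}
    - {"jaw": 0,"tx": 0.1333,"ty": 0.185,"tz": 0.125,"ax": 0,"ay": 0,"az": -0.2356}

```text
time: 10.08
tool_pos: [387.2, 225.9, 345.9]
tool_rot: [-3.141, 0.0, 3.002]
contact_force: [0.4, 0.6, -0.6]
opening: 0.4
gripper_force: 0.0
```

```bash
python3 -c "
from h import *
go([386.5,227,110],172)
print(proj('scene',[386.4,226,82]))"
```

```text
t 10.0833 pos [387.2 225.9 345.9] rpy [-180.    0.  172.] F [ 0.4  0.6 -0.6] open 0.4 gf 0.0
delta mm [  0.9   1.  235.9] deg [-0.02  0.01  0.  ]
[246.77994925 331.14346889]
```

To row units: 0.19 m is 0.3167, 0.155 m is 0.2583.

>>> drive_tool:
  deltas:
    - {"jaw": 0,"tx": 0.0017,"ty": 0.0017,"tz": 0.0583,"ax": 0,"ay": 0,"az": 0}
    - {"jaw": 0,"tx": 0.0017,"ty": 0.0017,"tz": 0.125,"ax": 0,"ay": 0,"az": 0}
    - {"jaw": 0,"tx": 0.0017,"ty": 0.0017,"tz": 0.1917,"ax": 0,"ay": 0,"az": 0}
    - {"jaw": 0,"tx": 0.0017,"ty": 0.0017,"tz": 0.2583,"ax": 0,"ay": 0,"az": 0}
    - {"jaw": 0,"tx": 0.0017,"ty": 0.0017,"tz": 0.3167,"ax": 0,"ay": 0,"az": 0}

```text
time: 10.5
tool_pos: [385.9, 225.5, 154.5]
tool_rot: [-3.141, -0.0, 2.998]
contact_force: [-0.2, 0.6, -0.4]
opening: 0.1
gripper_force: 0.0
```

To row units: 0.055 m is 0.0917, 0.05 m is 0.0833.

>>> drive_tool:
  deltas:
    - {"jaw": 0,"tx": 0,"ty": 0,"tz": 0.025,"ax": 0,"ay": 0,"az": 0}
    - {"jaw": 0,"tx": 0,"ty": 0,"tz": 0.05,"ax": 0,"ay": 0,"az": 0}
    - {"jaw": 0,"tx": 0,"ty": 0,"tz": 0.075,"ax": 0,"ay": 0,"az": 0}
    - {"jaw": 0,"tx": 0,"ty": 0,"tz": 0.0833,"ax": 0,"ay": 0,"az": 0}
    - {"jaw": 0,"tx": 0,"ty": 0,"tz": 0.0917,"ax": 0,"ay": 0,"az": 0}

```text
time: 10.92
tool_pos: [386.3, 225.9, 101.0]
tool_rot: [-3.141, -0.001, 2.998]
contact_force: [0.4, -0.9, 1.3]
opening: 0.8
gripper_force: 0.0
```

```bash
python3 -c "
from h import *
go([386.5,227,64],172)
s=optics.grab_frame('scene')[290:390,220:330,::-1];cv2.imwrite('pics/c6.png',cv2.resize(s,None,fx=5,fy=5,interpolation=2))"
```

```text
t 10.9167 pos [386.3 225.9 101. ] rpy [-1.799e+02 -1.000e-01  1.718e+02] F [ 0.4 -0.9  1.3] open 0.8 gf 0.0
delta mm [-0.   1.2 37. ] deg [-0.05 -0.05 -0.22]
```

View pics/c6.png

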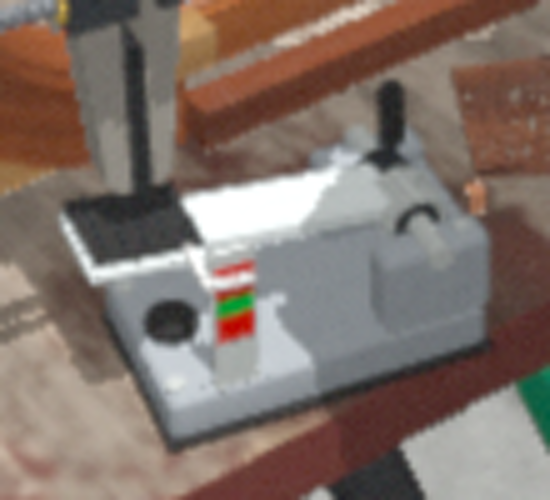

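The fingers hang over the pad and the white pointer is at the top red band (crop (235,278)). I'll press in steps.

>>> drive_tool:
  deltas:
    - {"jaw": 0,"tx": 0,"ty": 0.0008,"tz": 0.0167,"ax": 0,"ay": 0,"az": 0}
    - {"jaw": 0,"tx": 0,"ty": 0.0017,"tz": 0.03,"ax": 0,"ay": 0,"az": 0}
    - {"jaw": 0,"tx": 0,"ty": 0.0017,"tz": 0.0383,"ax": 0,"ay": 0,"az": 0}
    - {"jaw": 0,"tx": 0,"ty": 0.0025,"tz": 0.045,"ax": 0,"ay": 0,"az": 0}
    - {"jaw": 0,"tx": 0,"ty": 0.0033,"tz": 0.05,"ax": 0,"ay": 0,"az": 0}

```text
time: 11.38
tool_pos: [387.3, 229.1, 71.6]
tool_rot: [3.141, 0.001, 3.0]
contact_force: [0.7, 1.2, 4.6]
opening: 0.8
gripper_force: 2.3
```

```bash
cat > ptr.py <<'E'
from h import *
import sys
go([386.5,227,64],172)
f=optics.grab_frame('scene')[:,:,::-1].copy();cv2.imwrite(f'pics/p{sys.argv[1]}.png',f)
for x in (264,266,268,270): print(x,[tuple(int(v) for v in f[y,x,::-1]) for y in range(338,362)])
E
python3 ptr.py 1
```

```text
t 11.3833 pos [387.3 229.1  71.6] rpy [1.800e+02 1.000e-01 1.719e+02] F [0.7 1.2 4.6] open 0.8 gf 2.3
delta mm [ 0.5 -2.2  7.6] deg [ 0.05  0.06 -0.12]
264 [(202, 208, 208), (205, 209, 209), (231, 235, 232), (182, 185, 183), (176, 168, 166), (186, 139, 135), (188, 56, 49), (184, 22, 10), (179, 0, 0), (184, 36, 26), (199, 117, 113), (228, 197, 194), (230, 230, 227), (175, 189, 178), (81, 133, 80), (118, 108, 38), (177, 56, 33), (179, 38, 22), (181, 48, 39), (182, 66, 60), (175, 104, 103), (168, 161, 159), (166, 169, 167), (165, 169, 165)]
266 [(197, 202, 201), (216, 221, 220), (190, 193, 191), (173, 175, 173), (177, 158, 156), (189, 89, 82), (184, 25, 12), (183, 9, 0), (184, 26, 3), (187, 66, 64), (216, 178, 176), (248, 242, 240), (205, 208, 202), (98, 145, 106), (77, 113, 45), (141, 56, 17), (179, 25, 0), (182, 3, 0), (182, 15, 3), (178, 71, 65), (157, 128, 125), (164, 165, 162), (163, 168, 165), (166, 170, 167)]
268 [(197, 201, 200), (216, 219, 216), (176, 178, 175), (175, 163, 161), (187, 122, 119), (183, 43, 35), (183, 14, 0), (182, 10, 0), (185, 35, 29), (199, 113, 111), (227, 195, 192), (225, 226, 222), (158, 181, 162), (85, 129, 69), (138, 96, 32), (178, 36, 1), (182, 1, 0), (183, 16, 0), (182, 57, 54), (175, 123, 121), (162, 160, 158), (166, 169, 166), (164, 169, 166), (164, 169, 165)]
270 [(173, 178, 176), (156, 159, 157), (153, 156, 153), (161, 152, 150), (166, 109, 108), (176, 104, 102), (176, 103, 103), (176, 105, 101), (176, 104, 102), (178, 117, 108), (170, 146, 124), (119, 166, 125), (87, 159, 105), (113, 139, 81), (170, 73, 49), (179, 43, 41), (180, 47, 46), (179, 52, 52), (173, 89, 85), (155, 141, 139), (159, 163, 160), (164, 167, 165), (164, 167, 165), (164, 169, 167)]
```

Pointer is at row 349, just at the upper edge of the green. Pressing a little further.

To row units: 0.006 m is 0.01, 0.005 m is 0.0083.

>>> drive_tool:
  deltas:
    - {"jaw": 0,"tx": 0,"ty": 0,"tz": 0.0017,"ax": 0,"ay": 0,"az": 0}
    - {"jaw": 0,"tx": 0,"ty": 0,"tz": 0.005,"ax": 0,"ay": 0,"az": 0}
    - {"jaw": 0,"tx": 0,"ty": 0,"tz": 0.0083,"ax": 0,"ay": 0,"az": 0}
    - {"jaw": 0,"tx": 0,"ty": 0,"tz": 0.01,"ax": 0,"ay": 0,"az": 0}
    - {"jaw": 0,"tx": 0,"ty": 0,"tz": 0.01,"ax": 0,"ay": 0,"az": 0}

```text
time: 11.85
tool_pos: [387.5, 229.5, 66.1]
tool_rot: [3.14, 0.001, 3.0]
contact_force: [0.2, 4.6, 5.9]
opening: 0.7
gripper_force: 3.3
```

```bash
python3 ptr.py 2; python3 -c "
import cv2,numpy as np
cv2.imwrite('pics/c7.png',cv2.resize(cv2.imread('pics/p2.png')[325:370,235:295],None,fx=10,fy=10,interpolation=2))"
```

```text
t 11.85 pos [387.5 229.5  66.1] rpy [1.799e+02 1.000e-01 1.719e+02] F [0.2 4.6 5.9] open 0.7 gf 3.3
delta mm [ 0.6 -2.7  2.1] deg [ 0.11  0.08 -0.14]
264 [(183, 188, 187), (201, 206, 204), (230, 234, 232), (182, 186, 184), (173, 166, 164), (184, 136, 134), (188, 54, 43), (184, 23, 17), (181, 20, 3), (183, 25, 14), (182, 29, 14), (172, 79, 46), (152, 160, 127), (199, 219, 202), (225, 226, 222), (181, 168, 160), (153, 72, 65), (160, 36, 34), (172, 33, 29), (180, 65, 61), (174, 104, 99), (167, 162, 159), (163, 168, 164), (164, 168, 167)]
266 [(199, 205, 202), (217, 220, 219), (186, 190, 188), (173, 173, 172), (176, 158, 156), (189, 89, 85), (184, 28, 16), (182, 7, 0), (182, 0, 0), (182, 19, 0), (171, 54, 18), (140, 125, 76), (168, 193, 168), (227, 232, 227), (198, 195, 191), (159, 100, 94), (174, 32, 24), (180, 7, 0), (183, 28, 16), (176, 67, 63), (160, 133, 127), (165, 166, 163), (167, 169, 166), (164, 168, 164)]
268 [(190, 195, 192), (214, 218, 215), (172, 176, 173), (170, 158, 156), (185, 117, 114), (184, 45, 39), (183, 3, 0), (182, 12, 0), (183, 19, 0), (182, 30, 11), (167, 95, 49), (155, 182, 149), (213, 226, 214), (208, 207, 202), (173, 142, 133), (153, 49, 46), (159, 17, 8), (177, 15, 0), (178, 57, 50), (173, 119, 117), (163, 161, 159), (164, 168, 165), (164, 169, 166), (165, 170, 166)]
270 [(166, 172, 169), (151, 156, 154), (146, 149, 148), (145, 137, 136), (153, 104, 105), (152, 85, 83), (152, 85, 81), (157, 91, 86), (168, 92, 90), (171, 107, 96), (142, 125, 86), (94, 160, 103), (110, 168, 121), (135, 153, 112), (169, 75, 56), (175, 47, 47), (177, 46, 42), (178, 51, 52), (171, 86, 84), (150, 138, 134), (160, 163, 161), (161, 165, 163), (161, 167, 164), (163, 168, 166)]
```

View pics/c7.png

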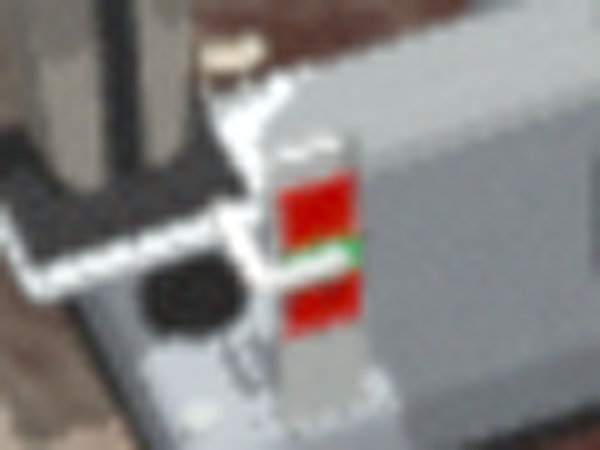

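The pointer is in the green band (crop (318,262), row 351). The depth of 16 mm and push of about 6 N fit an angle of 0.15–0.17 rad. Handing in.

```bash
python3 -c "
from rig import robot
print(robot.hand_in())"
```

```text
the job is handed in; nothing more can be done
None
```

The lamp is aimed within about 3 mm of the patch middle by my measurement and let go, the lever is held with its pointer in the green band, and the job was handed in at about 12 s; no verdict came back.

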